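# Clamp a heat sink on its power converter in the bonding jig

## Robot

A 6-joint arm with a two-finger parallel gripper is mounted at the origin on a cart in front of the work surface, level with it; the furniture and walls round the work are solid. World frame = base frame: x ahead of the robot, y to its left, z up, the work surface at z = 0. Lengths are in m, angles in degrees, forces in N, time in s.
With the tool pointing down it reaches from about 0.4 to 0.825 m from the base axis. Payload 7 kg.
Tool frame: the origin (TCP) lies on the centre line of the jaws, within the pads' length; the fingertips stand 19 mm ahead of it and the grasp point (between the pads) is the TCP; z points along the fingers, y is the line along which they close (so a half turn about z gives the same grasp; the last joint's range is limited). The gripper opens to 88 mm and grips with 3 to 60 N. Pads are 19 mm wide; open, the fingers measure 130 mm over their backs; the gripper's body (78 mm by 193 mm) begins 47 mm behind the grasp point.
Start: joints at [90.934, 20.546, 0.682, 0, -70.136, -16.507], TCP at [0.181, 0.65, 0.246] pointing down, gripper open.
Joint ranges: [-176.03, 176.03], [-82.01, 121.73], [-58.28, 71.71], [-173.87, 95.51], [-174.79, -0.11], [-173.66, 173.66]. Speed limits (degrees/s): [136.94, 136.94, 172.46, 180, 180, 180].

## Interface

Orientations are given as [roll, pitch, yaw] about the fixed x, y, z axes, in that order (R = Rz(yaw) Ry(pitch) Rx(roll)).
In Python, from plant import get_state, capture, close_job gives the robot as it stands.
- The arm moves only by the tool apply_moves, never from a script. Its argument "targets" is a list of rows, each a list of 7 numbers: the opening, from 0 (shut) to 1 (fully open), then the shift along the tool's x, y, z normalised to -1 to 1, where 1 is 1000 mm, then the turn, a rotation vector about the tool's x, y, z normalised to -1 to 1, where 1 is 90 degrees. In form: [[claw, tx, ty, tz, ax, ay, az], ...]. A call has 1 to 20 rows; each row shifts and turns the commanded pose from where the row before left it, along the tool's axes as they then stand; what a row does not reach is not made up. A row lasts 1/12 s, in which the tool goes at most 41.7 mm and 7.16 degrees, less where a joint would pass 70% of its speed; a pose out of reach is approached as far as the arm can. A call with a number of a shift or a turn outside -1 to 1 is refused whole. A call with a gripper value outside its range is refused whole. The fingers move at their own pace and stop on an object; "newtons" is the grip in N (left out, the last holds). Time passes only in rows, so rows that do not move let the fingers close. It gives the time, the measured TCP pose, the force, the opening and the grip force at its end, in the units of the state.
- get_state(): the state, without advancing time (a new reading comes with each control period).
- capture(name): name is "scene" or "top"; returns a dict with "frame" (400x640x3 uint8, red, green, blue), "range_z" (400x640 float32, m along the optical axis (not along the pixel's ray), 0 where there is no reading), "camera_matrix" (3x3 intrinsics, pixels), "T" (4x4, takes a point from camera to world coordinates). Camera axes: x right, y down, z forward; pixel columns grow to the right and rows downward; lengths in m; the calibration is good to about 2 mm. A picture is of the moment at which its call begins.
- close_job(): hands the job in; it is judged then, once.
The state is a dict: "time_s": time; "joints": joint angles; "qd": joint speeds; "joint_torque": joint torques, N m; "tcp_pos": TCP position; "eef_rot": TCP orientation; "contact_force": force on the tool from outside, world axes, zero at the start; "moment": the same for the moment, N m; "gripper_width": finger opening in m; "gripper_force": force on a finger pad.
Only numpy, scipy, OpenCV 4.12 (cv2) and the standard library are available. Lean on these libraries where they do the work, as an engineer would, in place of code of your own. Each camera call takes 0.05 s, during which the arm holds its last target. There are 200 camera calls.

## Task

A finned heat sink lies loose, not yet home, on the power converter in the bonding jig. Push it along its guide rails until it is flush against the end stop, swing the clamp strap over it as far as its stop, then push the cam lever fully down so that the strap's foot holds the heat sink down. Do all of it with light pushes of the fingers: grip, pinch or lift nothing, keep the heat sink flat on the converter, and leave the things lying around as they are.

Things in the scene. Friction and masses are not known exactly. Their poses are not given: they have to be found in the camera images.
- jig: Bonding jig, fixed to the bench: dark steel plate 112 (x) by 206 (y), 12 mm thick; origin at the centre of its underside, on the bench (z = 0). When it stands square its x points away from the robot, y to the left, z up. 'Jig' positions below are in this frame, in mm: converter in the middle; at the left (0, +75) the post that carries the strap and, on top, the cam lever.
- heatsink: Loose aluminium heat sink with upright fins along its x: 40 (x) by 60 (y) by 24 mm high, about 60 g. Origin: centre of its underside; axes as the jig's, within 0.03 rad. Starts on the converter, 11 to 20 mm short of the end stop. A push at the middle of its near (-x) face slides it along +x, with friction under 1 N.
- heatsink_center (a point): Centre of the heat sink, half-way up (12 mm above its underside).
- heatsink_home (a point): Jig point (0, 0, z 37): where the heat sink's centre lies when flush. Round it: black converter, 58 (x) by 60 (y), with a flat top at z = 25 that the heat sink slides on; a guide rail along either side (inner faces y = -32 and +32, x = -34 to +28, tops z = 30); a steel end stop across the far end (near face x = +20, top z = 36). The near (-x) end is open.
- strap (a joint): Swing of the clamp strap about its post, rad: 0 = home, straight across the heat sink (firm stop); negative = open, towards the robot. At angle q it points from the post along (sin q, -cos q) in the jig's x, y. Starts at -1.75 to -1.15; stays where left; friction 0.1 N m (1 to 2 N at half length). Swing it while the lever is up: the lever lowers it by 4 mm.
- strap_pivot (a point): Axis of the strap's post (jig 0, +75) at the strap's mid-height, 70 mm above the bench.
- strap_mid (a point): Point in the strap's middle line, 90 mm out from the post, at mid-height. The strap: aluminium bar 24 wide, z = 63 to 77, 140 mm long from the post's axis, 14 mm above the fins. 75 mm out a nut and screw stand 14 mm above it. Home, it meets a stop post at jig (16, -52), top z = 74. To close it push its trailing side face: left of it at the start, facing -x at the end.
- pressure_foot: Sprung rubber foot, 23 mm across, under the strap, 75 mm out from the post. Origin: centre of its lower face, about 2 mm above the fins when the strap is over them and the lever is up. With the lever down it presses on the heat sink with about 7 N.
- lever (a joint): Turn of the cam lever, rad: 0 = up, leaning 20 degrees from upright towards the jig's +x; 1.22 = fully down, handle level and pointing along +x (firm stop). Starts at 0 to 0.12. Needs 0.15 to 0.3 N m (3 to 6 N at the handle) and stays where it is left.
- lever_pivot (a point): Axis of the cam lever at the post's top (jig 0, +75, z 90.6); the lever turns about the jig's y axis. The lever reaches 84 mm from the axis; the black handle, 18 mm wide (y) and 11 mm thick, fills its last 46 mm.
- lever_grip (a point): Point on the lever's pushing face (the upper face when down, the face towards -x when up), in the handle's middle line, 55 mm out from the axis.
- esd_brush: Thin antistatic brush, 12 x 168 x 8 mm, lying left of the jig; to be left alone. Origin: centre of its underside.
- tape_kapton: Roll of amber tape, 85 mm across, 12 mm high, lying beyond the jig; to be left alone. Origin: centre of its underside.
- side_cutters: Side cutters with red handles, 51 x 150 x 12 mm, lying in front of the jig, on the robot's side; to be left alone. Origin: centre of the underside.
- flux_bottle: Small bottle with a thin spout, 30 mm across, 78 mm high, beyond the jig's right end; to be left alone. Origin: centre of its underside.
- pcb_main: Large circuit board, 135 x 210 x 16 mm, lying on the mat at the right; to be left alone. Origin: centre of its underside.

How it is judged:
By the outcome, as a careful person would: the job done as asked, in the order asked, and still so for the second after the job is handed in, with the robot touching nothing.
It also fails if it takes over 64 s, if anything falls off the work surface, if the arm or the gripper's body presses on something with over 40 N, if the wrist force passes 120 N, or if a joint passes its speed limit or range.

## Working session

There is one attempt and no reset: what is moved stays moved. The work goes in short steps, Python scripts to look and compute and a tool call to move; the robot and the scene stay as the last step left them, time stands still between calls to the robot, and variables do not carry over. Pictures are saved under pics/ and viewed, at most 10 in all, crops included, and the job is handed in when it is done.

Besides the shell and the picture viewer there is one more tool, called after "Request:" by a JSON object that holds its "op" and its "data". apply_moves: Moves the arm, as the interface text tells. Scaled input: -1 to 1 covers 1000 mm each way for a shift and 90 degrees each way for a turn. Its arguments: {"type":"object","properties":{"targets":{"type":"array","items":{"type":"array","items":{"type":"number"}}},"newtons":{"type":"number"}},"required":["targets"]}

```bash
mkdir -p pics; ls; python3 - <<'E'
from plant import *
import cv2,numpy as np
s=get_state();print(s)
for n in("scene","top"):
    d=capture(n);np.savez(f"{n}0.npz",**d);cv2.imwrite(f"pics/{n}0.png",d["frame"][:,:,::-1]);print(n,d["camera_matrix"],d["T"].round(4))
E
```

```text
pics
{'time_s': 0.0, 'joints': array([ 9.09359284e+01,  2.05913899e+01,  6.32251854e-01, -2.21694211e-02,
       -7.01358994e+01, -1.65056926e+01]), 'qd': array([-0.0507035 , -0.05082905, -0.0551708 ,  0.0078896 , -0.01321827,
       -0.06606666]), 'joint_torque': array([-1.53086468e-03, -5.82713270e+01,  2.93062896e+01,  6.99726686e+00,
        6.84000668e-03, -1.57679519e-04]), 'tcp_pos': array([0.18108008, 0.64976141, 0.24460517]), 'eef_rot': array([ 1.79902957e+02, -7.02237875e-03, -1.55773085e+01]), 'contact_force': array([-0.06154646, -0.17800182, -0.27743076]), 'moment': array([-0.0346171 , -0.01644455,  0.01577033]), 'gripper_force': 0.0, 'gripper_width': 0.08745619836453342}
scene [[463.64929318   0.         316.12181982]
 [  0.         463.64929318 203.57822509]
 [  0.           0.           1.        ]] [[ 0.5449 -0.4207  0.7253 -0.1333]
 [-0.8383 -0.2902  0.4615 -0.4518]
 [ 0.0164 -0.8595 -0.5108  0.6449]
 [ 0.      0.      0.      1.    ]]
top [[513.9204104    0.         325.88856302]
 [  0.         513.9204104  199.31876859]
 [  0.           0.           1.        ]] [[-0.0179 -0.9921  0.1244  0.4257]
 [-0.9998  0.0175 -0.0043 -0.0033]
 [ 0.0021 -0.1245 -0.9922  1.2911]
 [ 0.      0.      0.      1.    ]]
```

View pics/scene0.png

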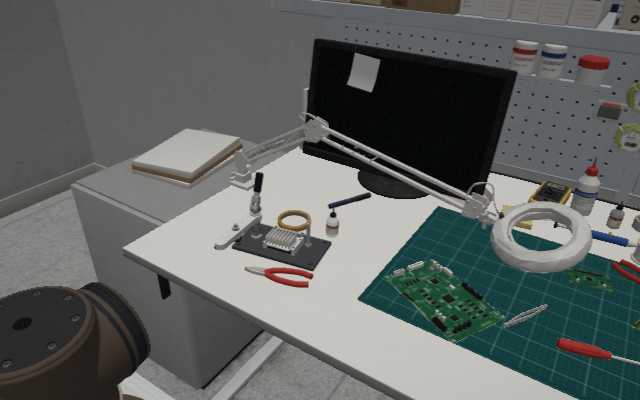

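View pics/top0.png

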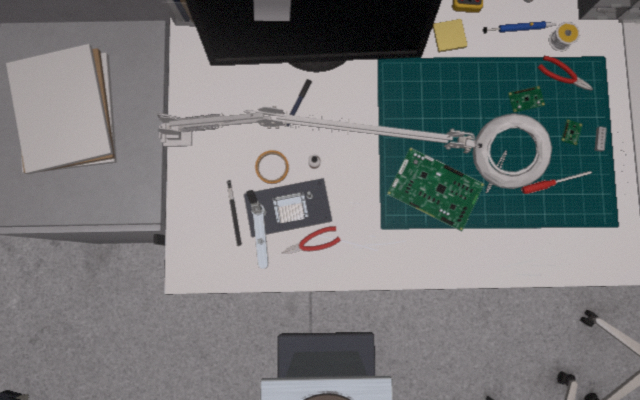

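Scene view: the jig is at about (282,245), the strap points toward the robot, and the lever stands at (257,195). Top view: jig corners are near (247,192), (324,180), (331,225), (252,236), with the strap from (253,197) to (263,265). The lamp arm passes beyond the jig. Next I'll measure.

```bash
cat > h.py <<'E'
import numpy as np,cv2
def cloud(d):
    z=d["range_z"];K=d["camera_matrix"];T=d["T"]
    v,u=np.mgrid[:400,:640]
    p=np.stack([(u-K[0,2])/K[0,0]*z,(v-K[1,2])/K[1,1]*z,z],-1)@T[:3,:3].T+T[:3,3]
    p[z==0]=np.nan
    return p
def proj(d,P):
    q=(np.atleast_2d(P)-d["T"][:3,3])@d["T"][:3,:3]
    q=q@d["camera_matrix"].T
    return q[:,:2]/q[:,2:]
E
python3 - <<'E'
from h import *
for n,(a,b,c,e) in dict(top=(165,285,220,350),scene=(165,295,205,335)).items():
    d=np.load(n+"0.npz");p=cloud(d)
    cr=d["frame"][a:b,c:e,::-1];cv2.imwrite(f"pics/{n}0c.png",cv2.resize(cr,None,fx=4.5,fy=4.5,interpolation=cv2.INTER_CUBIC))
    roi=p[a:b,c:e];f=d["frame"][a:b,c:e].astype(int)
    print(n)
    # plate: dark, z 8..16mm
    def rep(name,m):
        q=roi[m];print(name,len(q),q.mean(0).round(4) if len(q) else 0, q.min(0).round(3) if len(q) else 0,q.max(0).round(3) if len(q) else 0);return q
    z=roi[...,2]
    print(np.histogram(z[np.isfinite(z)],bins=np.arange(-.01,.2,.005)))
    q=rep("plate",(abs(z-.012)<.004)&(f.sum(-1)<250))
    r=cv2.minAreaRect((q[:,:2]*1000).astype(np.float32));print(r)
    q=rep("strap",(abs(z-.077)<.005))
    if len(q)>4:print(cv2.minAreaRect((q[:,:2]*1000).astype(np.float32)))
    q=rep("sink",(abs(z-.049)<.004))
    if len(q)>4:print(cv2.minAreaRect((q[:,:2]*1000).astype(np.float32)))
    q=rep("hi",(z>.095)&(z<.2));
    # lamp
    zz=p[60:150,150:480,2] if n=="top" else p[110:215,230:500,2]
    print("lamp z",np.nanpercentile(zz[zz>.1],[1,10,50,90,99]))
E
```

```text
top
(array([ 221, 4774, 5276, 1223, 1973,  386,  116,  321,  194,   84,   35,
         70,   29,    2,   10,   11,  131,  386,   83,    7,   21,   16,
          9,    9,    9,   20,   13,    7,    4,   12,    9,   10,    9,
         11,   15,   24,   10,    0,    0,    0,    0]), array([-0.01 , -0.005,  0.   ,  0.005,  0.01 ,  0.015,  0.02 ,  0.025,
        0.03 ,  0.035,  0.04 ,  0.045,  0.05 ,  0.055,  0.06 ,  0.065,
        0.07 ,  0.075,  0.08 ,  0.085,  0.09 ,  0.095,  0.1  ,  0.105,
        0.11 ,  0.115,  0.12 ,  0.125,  0.13 ,  0.135,  0.14 ,  0.145,
        0.15 ,  0.155,  0.16 ,  0.165,  0.17 ,  0.175,  0.18 ,  0.185,
        0.19 ,  0.195]))
plate 1764 [0.5708 0.0798 0.012 ] [ 0.478 -0.018  0.008] [0.638 0.235 0.016]
((574.1012573242188, 108.80174255371094), (154.2731475830078, 239.77804565429688), 10.114521980285645)
strap 566 [0.4884 0.1466 0.077 ] [0.419 0.031 0.072] [0.599 0.17  0.082]
((529.8606567382812, 126.33468627929688), (97.86900329589844, 213.5517578125), 58.85978317260742)
sink 96 [0.5566 0.0767 0.0486] [0.528 0.017 0.045] [0.668 0.11  0.053]
((598.76904296875
[... 827 characters left out ...]
,  0.175,  0.18 ,  0.185,
        0.19 ,  0.195]))
plate 1749 [0.5531 0.0666 0.0113] [ 0.458 -0.042  0.008] [0.793 0.211 0.016]
((626.8588256835938, 69.34722137451172), (251.3476104736328, 328.5366516113281), 84.18282318115234)
strap 468 [0.4905 0.1424 0.0763] [0.416 0.019 0.072] [0.681 0.166 0.082]
((563.466796875, 104.39576721191406), (98.75605773925781, 290.2436218261719), 58.862693786621094)
sink 228 [0.5783 0.0883 0.0479] [0.473 0.01  0.045] [0.761 0.389 0.053]
((610.0166625976562, 223.20486450195312), (389.6177062988281, 229.710693359375), 76.6318359375)
hi 292 [0.5693 0.1545 0.131 ] [0.551 0.142 0.095] [0.591 0.167 0.169]
lamp z [0.10212925 0.12277574 0.18853858 0.24216317 0.27091016]
```

```bash
python3 - <<'E'
import cv2,numpy as np
a=cv2.imread("pics/top0c.png");b=cv2.imread("pics/scene0c.png");print(a.shape,b.shape)
h=380
f=lambda i:cv2.resize(i,(395,365))
cv2.imwrite("pics/both0.png",np.hstack([f(a),f(b)]))
E
```

```text
(540, 585, 3) (585, 585, 3)
```

View pics/top0c.png

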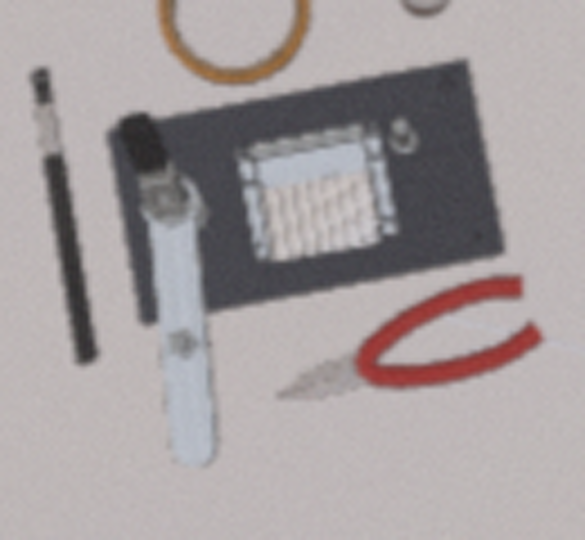

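View pics/scene0c.png

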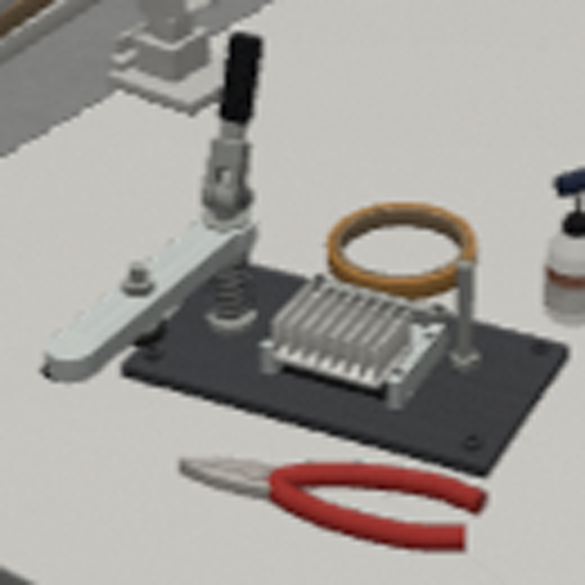

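Top crop: plate corners are at crop px (108,132), (466,60), (504,252), (145,324). The fins start about at (262,185)-(383,243), and the strap runs from the post (172,200) to its tip (193,465). The scene crop agrees: the strap is open toward the robot, the lever is up, and the cutters lie in front.

```bash
python3 - <<'E'
from h import *
from scipy.optimize import least_squares
D={n:np.load(n+"0.npz") for n in("top","scene")}
off=dict(top=(220,165),scene=(205,165))
px=lambda n,l:(np.array(l)+.5)/4.5-.5+off[n]
def R(t):return np.array([[np.cos(t),-np.sin(t),0],[np.sin(t),np.cos(t),0],[0,0,1]])
obs=dict(top=([[108,132],[466,60],[504,252],[145,324]],[[56,103,12],[56,-103,12],[-56,-103,12],[-56,103,12]]),
 scene=([[569,350],[487,472],[122,369]],[[56,-103,12],[-56,-103,12],[-56,103,12]]))
def W(x,P):return (R(x[2])@np.array(P).T).T/1000+[x[0],x[1],0]
for use in(["top"],["scene"],["top","scene"]):
    f=lambda x:np.concatenate([(proj(D[n],W(x,obs[n][1]))-px(n,obs[n][0])).ravel() for n in use])
    r=least_squares(f,[.56,.08,.1]);print(use,r.x.round(4),np.degrees(r.x[2]),r.fun.round(2))
x=r.x
toJ=lambda P:((P-[x[0],x[1],0])@R(x[2]))*1000
def ray(n,l,z):
    d=D[n];u=px(n,l);K=d["camera_matrix"];v=np.c_[(u-[K[0,2],K[1,2]])/[K[0,0],K[1,1]],np.ones(len(u))]@d["T"][:3,:3].T
    o=d["T"][:3,3];return o+v*((z-o[2])/v[:,2])[:,None]
print("post base/jig(top,z=74 stop)",toJ(ray("top",[[403,130]],.074)))
for n in D:
    d=D[n];c=cloud(d);J=toJ(c.reshape(-1,3)).reshape(c.shape);ok=np.isfinite(J[...,0])
    m=ok&(abs(J[...,2]-77)<4)&(J[...,0]>-160)&(J[...,0]<-8)&(J[...,1]>0)&(J[...,1]<160)
    q=J[m];print(n,"strap top z",np.median(q[:,2]));
    mm,vv=q[:,:2].mean(0),np.linalg.svd(q[:,:2]-q[:,:2].mean(0),full_matrices=0)[2][0];vv*=-np.sign(vv[0])
    vv=-vv if vv[0]>0 else vv
    e=(q[:,:2]-[0,75])@vv;dd=mm-[0,75];print(" q from dir",np.arctan2(vv[0],-vv[1])," q from centroid",np.arctan2(dd[0],-dd[1]),"len",np.percentile(e,99), "perp", np.percentile((q[:,:2]-[0,75])@[-vv[1],vv[0]],[2,50,98]))
    m=ok&(abs(J[...,2]-49)<9)&(J[...,0]>-50)&(J[...,0]<25)&(abs(J[...,1])<29)
    q=J[m];print(" sink",len(q),np.percentile(q,[2,50,98],axis=0).round(1).tolist())
    m=ok&(J[...,2]>120)&(J[...,2]<180)&(abs(J[...,0])<60)&(abs(J[...,1]-75)<20)
    q=J[m];print(" lever",len(q),np.percentile(q,[2,50,98],axis=0).round(1).tolist())
    # lever line x vs z
    a=np.polyfit(q[:,2]-90.6,q[:,0],1);print(" lever x at 60up etc",np.polyval(a,[0,50,78]))
print("sink edges top: near corners",toJ(ray("top",[[272,262],[383,243],[262,185],[372,170]],.049)).round(1))
print("sink scene near top",toJ(ray("scene",[[272,325],[388,358],[317,278],[425,312]],.049)).round(1))
print("strap tip etc top",toJ(ray("top",[[193,465],[183,342]],.077)).round(1))
print("cutters",toJ(ray("top",[[278,397],[520,280]],.010)).round(1))
print("cutter scene",toJ(ray("scene",[[180,463],[465,540],[485,495]],.010)).round(1))
E
```

```text
['top'] [0.5681 0.0873 0.1822] 10.436850376564047 [-0.5  -0.44  0.35 -0.51  0.8   0.24 -0.65  0.66]
['scene'] [0.5652 0.0848 0.1736] 9.949212314859869 [ 0.84 -0.28  0.1   0.18 -0.93 -0.22]
['top', 'scene'] [0.5673 0.0867 0.1786] 10.235797675362704 [-0.2  -0.29  0.71 -0.08  1.01  0.71 -0.5   0.85  0.62 -1.12  0.16 -0.75
 -0.9  -0.79]
post base/jig(top,z=74 stop) [[ 15.47494092 -59.21684247  74.        ]]
top strap top z 77.04507269476335
 q from dir -1.6553742805971141  q from centroid -1.5787596144329616 len 134.8996262775121 perp [-6.41222322  5.67973087 16.92526636]
 sink 104 [[-35.5, -25.2, 40.3], [-16.3, -0.8, 47.7], [3.9, 23.6, 53.0]]
 lever 124 [[6.8, 61.1, 120.9], [21.1, 69.5, 153.5], [35.3, 77.7, 171.8]]
 lever x at 60up etc [-6.16503891 16.40874118 29.05005803]
scene strap top z 76.39877460656564
 q from dir -1.6648733573821222  q from centroid -1.5411730337505845 len 136.3250916001229 perp [-3.50095741 10.25128143 19.76481891]
 sink 230 [[-35.4, -27.6, 40.2], [-16.2, -2.5, 45.6], [2.9, 21.9, 50.2]]
 lever 180 [[9.2, 58.9, 121.2], [20.4, 65.9, 146.3], [32.4, 75.6, 168.9]]
 lever x at 60up etc [-1.60246363 18.07686936 29.09729583]
sink edges top: near corners [[-37.6  23.7  49. ]
 [-39.2 -36.8  49. ]
 [  4.4  21.3  49. ]
 [  0.8 -38.5  49. ]]
sink scene near top [[-38.2  21.8  49. ]
 [-40.  -42.9  49. ]
 [  8.6  20.7  49. ]
 [  3.3 -42.9  49. ]]
strap tip etc top [[-136.3   81.6   77. ]
 [ -72.5   75.2   77. ]]
cutters [[-107.9   37.    10. ]
 [ -70.6 -106.6   10. ]]
cutter scene [[-110.    35.1   10. ]
 [-105.8 -112.9   10. ]
 [ -72.4 -108.6   10. ]]
```

```bash
python3 - <<'E'
from h import *
D={n:np.load(n+"0.npz") for n in("top","scene")}
def ray(n,u,z):
    d=D[n];u=np.array(u,float);K=d["camera_matrix"];v=np.c_[(u-[K[0,2],K[1,2]])/[K[0,0],K[1,1]],np.ones(len(u))]@d["T"][:3,:3].T
    o=d["T"][:3,3];return o+v*((z-o[2])/v[:,2])[:,None]
out=[]
for n,(a,b,c,e) in dict(top=(165,285,220,350),scene=(165,295,205,335)).items():
    g=cv2.resize(D[n]["frame"][a:b,c:e],None,fx=4.5,fy=4.5,interpolation=cv2.INTER_CUBIC).astype(int)
    m=((g.max(-1)<(125))).astype(np.uint8)
    if n=="scene": m[:265]*=1
    k,l,s,ce=cv2.connectedComponentsWithStats(cv2.morphologyEx(m,cv2.MORPH_OPEN,np.ones((9,9))))
    i=1+np.argmax(s[1:,4]);print(n,s[i])
    cs=(l==i).astype(np.uint8)*60
    ct=max(cv2.findContours((l==i).astype(np.uint8),0,1)[0],key=len)[:,0]
    P=ray(n,(ct+.5)/4.5-.5+[c,a],.012)*1000
    r=cv2.minAreaRect(P[:,:2].astype(np.float32));print(r)
    q=cv2.boxPoints(r);pp=(proj(D[n],np.c_[q/1000,[.012]*4])-[c,a]+.5)*4.5-.5
    cv2.polylines(g:=g[:,:,::-1].astype(np.uint8).copy(),[pp.round().astype(int)],True,(0,0,255),1);cv2.drawContours(g,[ct.astype(np.int32).reshape(-1,1,2)],0,(0,255,0),1)
    out.append(cv2.resize(g,(400,370)))
cv2.imwrite("pics/o1.png",np.hstack(out))
E
```

```text
top [  108    61   395   262 51393]
((570.7134399414062, 88.2281494140625), (117.37005615234375, 205.83506774902344), 9.83521842956543)
scene [   44   235   525   242 48910]
((577.10986328125, 106.74441528320312), (170.2403106689453, 250.2101287841797), 14.22634220123291)
```

View pics/o1.png

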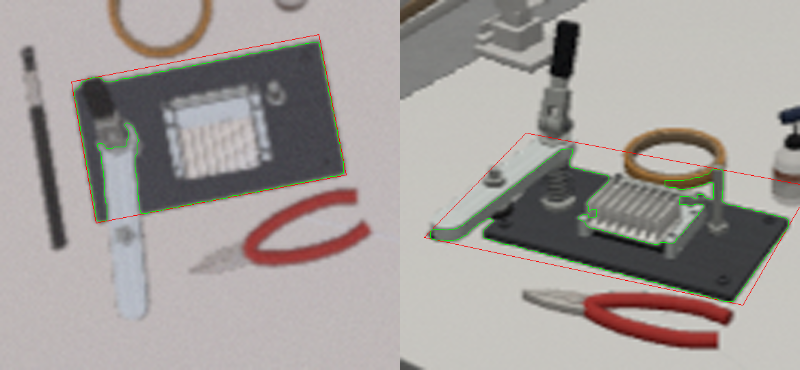

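The green contour fits the plate in the top view (205.8 mm long). The fixtures (lever, strap line, stop post, rails) consistently sit about 7 mm toward -y of the plate centre, so I'll use a frame fitted to them. Next is a lamp clearance check and waypoints.

```bash
cat >> h.py <<'E'
J0=np.array([.5685,.0798]);JY=np.radians(10.2)   # feature frame
c,s=np.cos(JY),np.sin(JY);RJ=np.array([[c,-s],[s,c]])
def j2w(x,y):return J0+RJ@np.array([x,y])/1000
def w2j(p):return RJ.T@(np.asarray(p)[:2]-J0)*1000
def st():
    from plant import get_state
    q=get_state();f=q["contact_force"];jf=RJ.T@f[:2]
    print("t%.2f jig tcp %s z%.1f rot %s F jig %s fz%.1f w%.3f"%(q["time_s"],w2j(q["tcp_pos"]).round(1),q["tcp_pos"][2]*1000,q["eef_rot"].round(2),jf.round(1),f[2],q["gripper_width"]));return q
E
python3 - <<'E'
from h import *
for n in("top","scene"):
    p=cloud(np.load(n+"0.npz")).reshape(-1,3);p=p[np.isfinite(p[:,0])]
    m=(p[:,2]>.1)&(p[:,0]<.95)&(p[:,0]>.3)&(p[:,1]>-.3)&(p[:,1]<.5)
    q=p[m];j=np.array([w2j(a) for a in q])
    k=~((abs(j[:,0])<60)&(abs(j[:,1]-75)<40));q=q[k]
    for lo in np.arange(-.3,.5,.1):
        r=q[(q[:,1]>=lo)&(q[:,1]<lo+.1)]
        if len(r):print(n,"y%.1f"%lo,len(r),"xmin %.3f z there %.3f"%(r[:,0].min(),r[r[:,0].argmin(),2]), "zrange",r[:,2].min().round(3),r[:,2].max().round(3))
q=st()
for a in [(-85,0),(-104,125),(-20,75)]:print(a,j2w(*a))
E
```

```text
top y-0.3 559 xmin 0.673 z there 0.187 zrange 0.1 0.24
top y-0.2 574 xmin 0.697 z there 0.211 zrange 0.1 0.228
top y-0.1 853 xmin 0.702 z there 0.213 zrange 0.1 0.24
top y0.0 1673 xmin 0.709 z there 0.224 zrange 0.1 0.349
top y0.1 1886 xmin 0.716 z there 0.258 zrange 0.1 0.353
top y0.2 1582 xmin 0.732 z there 0.167 zrange 0.1 0.281
top y0.3 259 xmin 0.738 z there 0.122 zrange 0.1 0.143
scene y-0.3 866 xmin 0.671 z there 0.187 zrange 0.1 0.237
scene y-0.2 672 xmin 0.696 z there 0.209 zrange 0.1 0.226
scene y-0.1 812 xmin 0.703 z there 0.210 zrange 0.1 0.238
scene y0.0 1568 xmin 0.710 z there 0.222 zrange 0.1 0.371
scene y0.1 1381 xmin 0.717 z there 0.219 zrange 0.1 0.375
scene y0.2 678 xmin 0.733 z there 0.155 zrange 0.1 0.298
scene y0.3 118 xmin 0.737 z there 0.118 zrange 0.1 0.141
t0.10 jig tcp [-280.3  629.6] z244.7 rot [ 1.7991e+02 -1.0000e-02 -1.5580e+01] F jig [-0.2 -0.4] fz-0.1 w0.087
(-85, 0) [0.48484337 0.0647478 ]
(-104, 125) [0.44400806 0.18440764]
(-20, 75) [0.53553473 0.15007298]
```

Request:
{"op": "apply_moves", "data": {"targets": [[0,0,0,0,0,0,0.0713],[0,0,0,0,0,0,0.0713],[0,0,0,0,0,0,0.0713],[0,0,0,0,0,0,0.0713],[0,0,0,0,0,0,0.0713],[0,0,0,0,0,0,0.0713],[0,0,0,0,0,0,0.0713],[0,0,0,0,0,0,0.0713],[0,0,0,0,0,0,0.0713],[0,0,0,0,0,0,0.0713],[0,0,0,0,0,0,0]]}}

```text
time_s: 1.02
tcp_pos: [0.1811, 0.6499, 0.245]
eef_rot: [180.0, -0.1, -80.0]
contact_force: [0.5, 0.2, 0.0]
gripper_width: 0.0194
gripper_force: 0.0
```

Request:
{"op": "apply_moves", "data": {"targets": [[0,0.033,-0.0102,0,0,0,0],[0,0.033,-0.0102,0,0,0,0],[0,0.033,-0.0102,0,0,0,0],[0,0.033,-0.0102,0,0,0,0],[0,0.033,-0.0102,0,0,0,0],[0,0.033,-0.0102,0,0,0,0],[0,0.033,-0.0102,0,0,0,0],[0,0.033,-0.0102,0,0,0,0],[0,0.033,-0.0102,0,0,0,0],[0,0.033,-0.0102,0,0,0,0],[0,0.033,-0.0102,0,0,0,0],[0,0.033,-0.0102,0,0,0,0],[0,0.033,-0.0102,0,0,0,0],[0,0.033,-0.0102,0,0,0,0],[0,0.033,-0.0102,0,0,0,0],[0,0.033,-0.0102,0,0,0,0],[0,0.033,-0.0102,0,0,0,0],[0,0.033,-0.0102,0,0,0,0],[0,0.033,-0.0102,0,0,0,0],[0,0,0,0,0,0,0]]}}

```text
time_s: 2.68
tcp_pos: [0.4849, 0.0636, 0.2453]
eef_rot: [180.0, -0.1, -79.7]
contact_force: [0.1, 0.3, 0.2]
gripper_width: 0.0007
gripper_force: 0.0
```

```bash
python3 -c "
from h import *
q=st();print(q['joints'].round(1))"
```

```text
t2.68 jig tcp [-85.1  -1.2] z245.3 rot [ 1.7996e+02 -6.0000e-02 -7.9720e+01] F jig [0.2 0.2] fz0.2 w0.001
[ 30.6   2.8 -22.1   0.  -65.1 -20.3]
```

Request:
{"op": "apply_moves", "data": {"targets": [[0,0,0,0.024,0,0,0],[0,0,0,0.024,0,0,0],[0,0,0,0.024,0,0,0],[0,0,0,0.024,0,0,0],[0,0,0,0.024,0,0,0],[0,0,0,0.024,0,0,0],[0,0,0,0.024,0,0,0],[0,-0.001,0,0.024,0,0,0],[0,0,0,0.003,0,0,0],[0,0,0,0,0,0,0]]}}

```text
time_s: 3.52
tcp_pos: [0.4824, 0.0683, 0.0495]
eef_rot: [179.8, -0.1, -79.6]
contact_force: [0.8, 1.0, 0.3]
gripper_width: 0.0002
gripper_force: 0.0
```

```bash
python3 - <<'E'
from h import *
from plant import capture
st();o=[]
for n in("top","scene"):
    d=capture(n);np.savez(n+"1.npz",**d)
    a,b=(165,220) if n=="top" else (165,205)
    o.append(cv2.resize(d["frame"][a:a+120,b:b+130,::-1],(400,370),interpolation=cv2.INTER_CUBIC))
cv2.imwrite("pics/s1.png",np.hstack(o))
E
```

```text
t3.52 jig tcp [-86.7   3.9] z49.5 rot [ 1.798e+02 -7.000e-02 -7.960e+01] F jig [0.9 0.8] fz0.3 w0.000
```

View pics/s1.png

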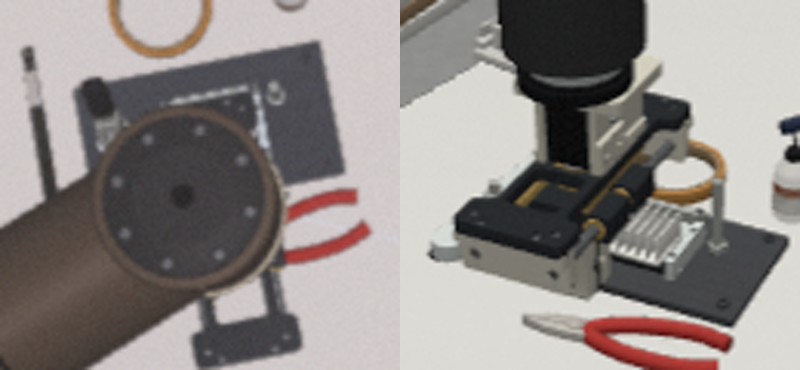

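The gripper is in front of the heat sink, at about (650,230) in the right panel, with its body toward the strap side. I'll check whether the y drift is still settling.

Request:
{"op": "apply_moves", "data": {"targets": [[0,0,0,0,0,0,0],[0,0,0,0,0,0,0]]}}

```text
time_s: 3.78
tcp_pos: [0.4843, 0.0692, 0.052]
eef_rot: [-179.9, 0.0, -79.7]
contact_force: [-0.6, -0.1, 0.5]
gripper_width: 0.0005
gripper_force: 0.0
```

```bash
python3 - <<'E'
from h import *
q=st();print(q["joints"].round(2),q["qd"].round(2))
d=dict(np.load("scene1.npz"));J=cloud(d).reshape(-1,3);J=J[np.isfinite(J[:,0])]
j=(J[:,:2]-J0)@RJ*1000
m=(abs(J[:,2]-.077)<.004)&(j[:,0]<-100)&(j[:,0]>-160)&(j[:,1]>40)&(j[:,1]<130)
print(m.sum(),np.median(j[m],0))
d=dict(np.load("scene0.npz"));J=cloud(d).reshape(-1,3);J=J[np.isfinite(J[:,0])]
j=(J[:,:2]-J0)@RJ*1000
m=(abs(J[:,2]-.077)<.004)&(j[:,0]<-100)&(j[:,0]>-160)&(j[:,1]>40)&(j[:,1]<130)
print(m.sum(),np.median(j[m],0))
E
```

```text
t3.78 jig tcp [-84.8   4.5] z52.0 rot [-1.7986e+02  5.0000e-02 -7.9700e+01] F jig [-0.6  0. ] fz0.5 w0.001
[ 3.122e+01  1.591e+01 -3.630e+01  1.000e-02 -3.764e+01 -2.093e+01] [-0.12  0.07 -0.33 -0.11  0.29 -0.21]
58 [-127.9090047    87.98807228]
129 [-118.32139564   83.57315997]
```

Request:
{"op": "apply_moves", "data": {"targets": [[0,0.0045,-0.003,0.001,0,0,0],[0,0,-0.004,0,0,0,0],[0,0,-0.004,0,0,0,0],[0,0,-0.004,0,0,0,0],[0,0,-0.004,0,0,0,0],[0,0,-0.002,0,0,0,0],[0,0,-0.002,0,0,0,0],[0,0,-0.002,0,0,0,0],[0,0,-0.002,0,0,0,0],[0,0,-0.002,0,0,0,0],[0,0,-0.002,0,0,0,0],[0,0,-0.002,0,0,0,0],[0,0,-0.002,0,0,0,0],[0,0,-0.002,0,0,0,0]]}}

```text
time_s: 4.95
tcp_pos: [0.5207, 0.0708, 0.0495]
eef_rot: [180.0, -0.0, -79.7]
contact_force: [-0.6, 0.5, 0.5]
gripper_width: 0.0002
gripper_force: 0.2
```

```bash
python3 -c "
from h import *
st()"
```

```text
t4.95 jig tcp [-48.7  -0.3] z49.5 rot [179.99  -0.   -79.74] F jig [-0.5  0.6] fz0.5 w0.000
```

Request:
{"op": "apply_moves", "data": {"targets": [[0,0,-0.001,0,0,0,0],[0,0,-0.001,0,0,0,0],[0,0,-0.001,0,0,0,0],[0,0,-0.001,0,0,0,0],[0,0,-0.001,0,0,0,0],[0,0,0,0,0,0,0]]}}

```text
time_s: 5.45
tcp_pos: [0.5258, 0.0718, 0.0496]
eef_rot: [-180.0, 0.0, -79.7]
contact_force: [-0.9, -0.4, -0.1]
gripper_width: 0.0007
gripper_force: 0.0
```

Request:
{"op": "apply_moves", "data": {"targets": [[0,0,-0.001,0,0,0,0],[0,0,-0.001,0,0,0,0],[0,0,0,0,0,0,0]]}}

```text
time_s: 5.7
tcp_pos: [0.5277, 0.0722, 0.0496]
eef_rot: [-180.0, 0.0, -79.7]
contact_force: [1.3, 0.5, -0.6]
gripper_width: -0.0
gripper_force: 0.1
```

```bash
python3 -c "
from h import *
st()"
```

```text
t5.70 jig tcp [-41.5  -0.3] z49.6 rot [-179.99    0.    -79.74] F jig [1.4 0.3] fz-0.6 w-0.000
```

Request:
{"op": "apply_moves", "data": {"targets": [[0,0,-0.001,0,0,0,0],[0,0,-0.001,0,0,0,0],[0,0,0,0,0,0,0]]}}

```text
time_s: 5.95
tcp_pos: [0.5297, 0.0725, 0.0496]
eef_rot: [-180.0, -0.0, -79.7]
contact_force: [0.3, -0.7, 0.2]
gripper_width: 0.0003
gripper_force: 0.1
```

```bash
python3 - <<'E'
from h import *
from plant import capture
st();d=capture("scene");np.savez("scene2.npz",**d)
for k in("scene0","scene2"):
    d=np.load(k+".npz");P=cloud(d).reshape(-1,3);P=P[np.isfinite(P[:,0])];j=(P[:,:2]-J0)@RJ*1000
    m=(P[:,2]>.045)&(P[:,2]<.052)&(abs(j[:,1])<30)&(j[:,0]>-30)&(j[:,0]<40);print(k,m.sum(),np.percentile(j[m,0],[50,90,95,98,100]).round(1))
E
```

```text
t5.95 jig tcp [-39.5  -0.3] z49.6 rot [-179.99   -0.    -79.74] F jig [ 0.2 -0.8] fz0.2 w0.000
scene0 123 [-11.2   0.9   2.6   4.3   5.5]
scene2 56 [-4.  12.8 13.6 14.8 15.5]
```

Request:
{"op": "apply_moves", "data": {"targets": [[0,0,-0.001,0,0,0,0],[0,0,-0.001,0,0,0,0],[0,0,0,0,0,0,0]]}}

```text
time_s: 6.25
tcp_pos: [0.5316, 0.0729, 0.0496]
eef_rot: [-180.0, -0.0, -79.7]
contact_force: [-0.6, -0.5, 0.6]
gripper_width: 0.0004
gripper_force: 0.1
```

Request:
{"op": "apply_moves", "data": {"targets": [[0,0,-0.001,0,0,0,0],[0,0,-0.001,0,0,0,0],[0,0,0,0,0,0,0]]}}

```text
time_s: 6.5
tcp_pos: [0.5336, 0.0733, 0.0496]
eef_rot: [-180.0, -0.0, -79.7]
contact_force: [0.1, 0.4, -0.3]
gripper_width: 0.0005
gripper_force: 0.1
```

Request:
{"op": "apply_moves", "data": {"targets": [[0,0,-0.001,0,0,0,0],[0,0,-0.001,0,0,0,0],[0,0,0,0,0,0,0]]}}

```text
time_s: 6.75
tcp_pos: [0.5353, 0.0735, 0.0495]
eef_rot: [180.0, -0.0, -79.7]
contact_force: [-1.0, 0.5, -0.0]
gripper_width: 0.0005
gripper_force: 0.6
```

Request:
{"op": "apply_moves", "data": {"targets": [[0,0,-0.001,0,0,0,0],[0,0,0,0,0,0,0]]}}

```text
time_s: 6.92
tcp_pos: [0.5354, 0.0734, 0.0493]
eef_rot: [179.9, -0.0, -79.8]
contact_force: [-4.0, 0.9, 3.2]
gripper_width: 0.0001
gripper_force: 2.3
```

```bash
python3 - <<'E'
from h import *
from plant import capture
st();d=capture("scene");np.savez("scene3.npz",**d)
for k in("scene3",):
    d=np.load(k+".npz");P=cloud(d).reshape(-1,3);P=P[np.isfinite(P[:,0])];j=(P[:,:2]-J0)@RJ*1000
    m=(P[:,2]>.045)&(P[:,2]<.052)&(abs(j[:,1])<30)&(j[:,0]>-30)&(j[:,0]<40);print(k,m.sum(),np.percentile(j[m,0],[50,90,95,98,100]).round(1))
    cv2.imwrite("pics/s3.png",cv2.resize(d["frame"][200:265,250:330,::-1],None,fx=8,fy=8,interpolation=cv2.INTER_CUBIC))
E
```

```text
t6.92 jig tcp [-33.7  -0.4] z49.3 rot [ 1.7988e+02 -1.0000e-02 -7.9760e+01] F jig [-3.7  1.6] fz3.2 w0.000
scene3 56 [-3.2 16.2 18.8 19.7 23.9]
```

Request:
{"op": "apply_moves", "data": {"targets": [[0,0,-0.001,0,0,0,0],[0,0,0,0,0,0,0],[0,0,0,0,0,0,0]]}}

```text
time_s: 7.22
tcp_pos: [0.5355, 0.0734, 0.0492]
eef_rot: [179.8, -0.0, -79.8]
contact_force: [-8.7, 2.2, 5.3]
gripper_width: 0.0001
gripper_force: 4.1
```

View pics/s3.png

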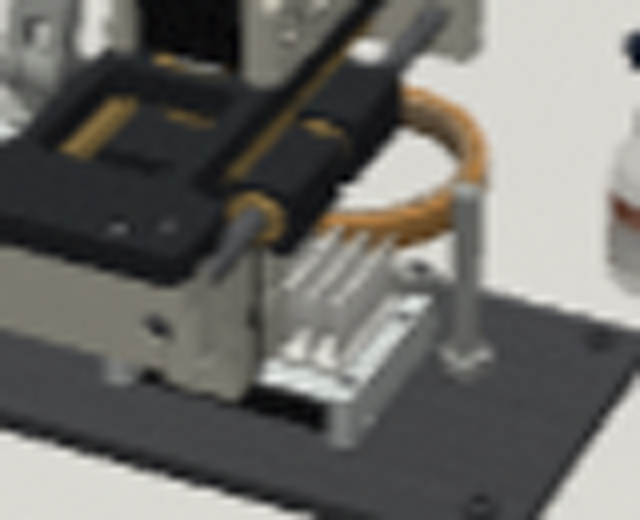

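The picture shows the sink's far end at the end stop (~(390,240)), and the pose has stopped advancing with about 9 N. I'll retreat and go round to the strap's left side.

Request:
{"op": "apply_moves", "data": {"targets": [[0,0,0.002,0,0,0,0],[0,0,0.004,0,0,0,0],[0,0,0.01,0,0,0,0],[0,0,0.02,0,0,0,0],[0,0,0.02,0,0,0,0],[0,0,0,-0.025,0,0,0],[0,0,0,-0.025,0,0,0],[0,0,0,-0.025,0,0,0],[0,0,0,-0.025,0,0,0],[0,0,0,0,0,0,0],[0,-0.025,0.004,0,0,0,0],[0,-0.025,0.004,0,0,0,0],[0,-0.025,0.004,0,0,0,0],[0,-0.025,0.004,0,0,0,0],[0,-0.024,0.002,0,0,0,0],[0,0,0,0,0,0,0],[0,0,0,0,0,0,0]]}}

```text
time_s: 8.63
tcp_pos: [0.4419, 0.1836, 0.1495]
eef_rot: [-180.0, 0.0, -79.6]
contact_force: [0.3, -0.7, 0.0]
gripper_width: 0.0006
gripper_force: 0.0
```

```bash
python3 - <<'E'
from h import *
from plant import capture
st()
def strap(n):
    d=capture(n);P=cloud(d).reshape(-1,3);P=P[np.isfinite(P[:,0])];j=(P[:,:2]-J0)@RJ*1000
    m=(abs(P[:,2]-.077)<.004)&(j[:,0]<5)&(j[:,0]>-160)&(j[:,1]>-70)&(j[:,1]<120)
    q=j[m];r=np.hypot(q[:,0],q[:,1]-75);q=q[(r>85)&(r<130)];print(n,len(q),"q",np.median(np.arctan2(q[:,0],75-q[:,1])))
strap("scene");strap("top")
d=capture("scene");P=cloud(d).reshape(-1,3);P=P[np.isfinite(P[:,0])];j=(P[:,:2]-J0)@RJ*1000
m=(P[:,2]>.045)&(P[:,2]<.052)&(abs(j[:,1])<30)&(j[:,0]>-30)&(j[:,0]<40);print(m.sum(),np.percentile(j[m,0],[2,50,90,95,98]).round(1))
E
```

```text
t8.63 jig tcp [-106.2  124.6] z149.5 rot [-1.7997e+02  2.0000e-02 -7.9620e+01] F jig [ 0.2 -0.7] fz0.0 w0.001
scene 151 q -1.6403876520715255
top 188 q -1.6737727746954687
137 [-18.1   0.8  18.1  19.8  20.5]
```

Request:
{"op": "apply_moves", "data": {"targets": [[0,0,0,0.02,0,0,0],[0,0,0,0.02,0,0,0],[0,0,0,0.02,0,0,0],[0,0,0,0.011,0,0,0],[0,0,0,0,0,0,0],[0,0,0,0,0,0,0]]}}

```text
time_s: 9.28
tcp_pos: [0.4424, 0.1818, 0.0783]
eef_rot: [179.9, -0.1, -79.8]
contact_force: [0.0, 0.8, -0.2]
gripper_width: 0.0006
gripper_force: 0.0
```

```bash
python3 - <<'E'
from h import *
s=st();p=w2j(s["tcp_pos"])
for q in np.r_[np.linspace(-1.65,-.15,16),-.08]:
    n=np.array([np.cos(q),np.sin(q)]);u=np.array([np.sin(q),-np.cos(q)])
    h=12+14*abs(n[0])+9.5*abs(n[1]);C=np.array([0,75])+105*u-h*n
    d=C-p;print("%.2f"%q,C.round(1),"tool dx %.4f dy %.4f"%(-d[1]/1000,-d[0]/1000));p=C
E
```

```text
t9.28 jig tcp [-106.   122.7] z78.3 rot [ 1.7994e+02 -6.0000e-02 -7.9800e+01] F jig [0.2 0.8] fz-0.2 w0.001
-1.65 [-102.9  105.8] tool dx 0.0169 dy -0.0031
-1.55 [-105.4   94.6] tool dx 0.0112 dy 0.0025
-1.45 [-107.    85.3] tool dx 0.0093 dy 0.0016
-1.35 [-107.8   75.7] tool dx 0.0095 dy 0.0008
-1.25 [-107.7   66. ] tool dx 0.0097 dy -0.0001
-1.15 [-106.6   56.2] tool dx 0.0098 dy -0.0010
-1.05 [-104.6   46.4] tool dx 0.0098 dy -0.0020
-0.95 [-101.6   36.6] tool dx 0.0098 dy -0.0030
-0.85 [-97.6  27. ] tool dx 0.0096 dy -0.0040
-0.75 [-92.6  17.7] tool dx 0.0093 dy -0.0050
-0.65 [-86.5   8.9] tool dx 0.0089 dy -0.0060
-0.55 [-79.5   0.6] tool dx 0.0083 dy -0.0070
-0.45 [-71.5  -7. ] tool dx 0.0076 dy -0.0080
-0.35 [-62.7 -13.9] tool dx 0.0068 dy -0.0089
-0.25 [-53.  -19.8] tool dx 0.0059 dy -0.0097
-0.15 [-42.6 -24.7] tool dx 0.0049 dy -0.0104
-0.08 [-35.  -27.5] tool dx 0.0028 dy -0.0076
```

Request:
{"op": "apply_moves", "data": {"targets": [[0,0.006,-0.001,0,0,0,0],[0,0.006,-0.001,0,0,0,0],[0,0.005,-0.001,0,0,0,0],[0,0.005,0.001,0,0,0,0],[0,0.006,0.001,0,0,0,0],[0,0.005,0.001,0,0,0,0],[0,0.005,0.001,0,0,0,0],[0,0.005,0,0,0,0,0],[0,0.005,0,0,0,0,0],[0,0.005,0,0,0,0,0],[0,0.005,0,0,0,0,0],[0,0.005,-0.001,0,0,0,0],[0,0.005,-0.001,0,0,0,0],[0,0.005,-0.001,0,0,0,0],[0,0.005,-0.001,0,0,0,0],[0,0,0,0,0,0,0]]}}

```text
time_s: 10.62
tcp_pos: [0.4594, 0.1056, 0.0784]
eef_rot: [180.0, -0.0, -79.8]
contact_force: [-0.1, 0.6, 0.4]
gripper_width: 0.0002
gripper_force: 0.0
```

```bash
cat >> h.py <<'E'
def strap(n):
    from plant import capture
    d=capture(n);P=cloud(d).reshape(-1,3);P=P[np.isfinite(P[:,0])];j=(P[:,:2]-J0)@RJ*1000
    m=(abs(P[:,2]-.077)<.004)&(j[:,0]<30)&(j[:,0]>-160)&(j[:,1]>-80)&(j[:,1]<120)
    q=j[m];r=np.hypot(q[:,0],q[:,1]-75);q=q[(r>85)&(r<135)];print(n,len(q),"q",np.percentile(np.arctan2(q[:,0],75-q[:,1]),[10,50,90]).round(3));return d
E
python3 -c "
from h import *
st();strap('scene')"
```

```text
t10.62 jig tcp [-102.9   44.7] z78.4 rot [ 1.7997e+02 -2.0000e-02 -7.9780e+01] F jig [-0.   0.6] fz0.4 w0.000
scene 207 q [-1.221 -1.018 -0.906]
```

Request:
{"op": "apply_moves", "data": {"targets": [[0,0.005,-0.0015,0,0,0,0],[0,0.005,-0.0015,0,0,0,0],[0,0.005,-0.002,0,0,0,0],[0,0.005,-0.002,0,0,0,0],[0,0.0045,-0.0025,0,0,0,0],[0,0.0045,-0.0025,0,0,0,0],[0,0.0045,-0.003,0,0,0,0],[0,0.0045,-0.003,0,0,0,0],[0,0.004,-0.0035,0,0,0,0],[0,0.004,-0.0035,0,0,0,0],[0,0.004,-0.004,0,0,0,0],[0,0.004,-0.004,0,0,0,0],[0,0.0035,-0.0045,0,0,0,0],[0,0.0035,-0.0045,0,0,0,0],[0,0.003,-0.005,0,0,0,0],[0,0.003,-0.005,0,0,0,0],[0,0,0,0,0,0,0]]}}

```text
time_s: 12.08
tcp_pos: [0.5235, 0.0495, 0.0785]
eef_rot: [-180.0, -0.0, -79.8]
contact_force: [-0.7, 0.3, 0.5]
gripper_width: 0.0003
gripper_force: 0.0
```

```bash
python3 -c "
from h import *
st();strap('scene')"
```

```text
t12.08 jig tcp [-49.7 -21.8] z78.5 rot [-1.7999e+02 -2.0000e-02 -7.9760e+01] F jig [-0.6  0.4] fz0.5 w0.000
scene 127 q [-0.479 -0.225 -0.114]
```

Request:
{"op": "apply_moves", "data": {"targets": [[0,0.002,-0.003,0,0,0,0],[0,0.001,-0.003,0,0,0,0],[0,0.001,-0.003,0,0,0,0],[0,0.001,-0.003,0,0,0,0],[0,0.001,-0.003,0,0,0,0],[0,0.001,-0.003,0,0,0,0],[0,0,-0.001,0,0,0,0],[0,0,-0.001,0,0,0,0],[0,0,-0.001,0,0,0,0],[0,0,0,0,0,0,0]]}}

```text
time_s: 12.97
tcp_pos: [0.5444, 0.0466, 0.0785]
eef_rot: [180.0, -0.0, -79.7]
contact_force: [-0.3, -1.0, -0.6]
gripper_width: -0.0
gripper_force: 0.3
```

Request:
{"op": "apply_moves", "data": {"targets": [[0,0,-0.001,0,0,0,0],[0,0,-0.001,0,0,0,0],[0,0,-0.001,0,0,0,0],[0,0,0,0,0,0,0]]}}

```text
time_s: 13.3
tcp_pos: [0.5474, 0.0473, 0.0786]
eef_rot: [-180.0, -0.0, -79.7]
contact_force: [-1.6, 0.4, 1.0]
gripper_width: 0.0006
gripper_force: 0.3
```

```bash
python3 -c "
from h import *
st();strap('scene')"
```

```text
t13.30 jig tcp [-26.5 -28.3] z78.6 rot [-179.99   -0.    -79.74] F jig [-1.5  0.6] fz1.0 w0.001
scene 100 q [-0.286 -0.032  0.084]
```

Request:
{"op": "apply_moves", "data": {"targets": [[0,0,-0.001,0,0,0,0],[0,0,-0.001,0,0,0,0],[0,0,0,0,0,0,0]]}}

```text
time_s: 13.6
tcp_pos: [0.5489, 0.0475, 0.0784]
eef_rot: [180.0, -0.0, -79.7]
contact_force: [-2.8, -1.1, 0.5]
gripper_width: 0.0005
gripper_force: 1.0
```

Request:
{"op": "apply_moves", "data": {"targets": [[0,0,-0.001,0,0,0,0],[0,0,-0.001,0,0,0,0],[0,0,0,0,0,0,0]]}}

```text
time_s: 13.85
tcp_pos: [0.5501, 0.0475, 0.0781]
eef_rot: [179.9, -0.0, -79.8]
contact_force: [-4.8, -1.1, -0.1]
gripper_width: 0.0007
gripper_force: 2.6
```

Request:
{"op": "apply_moves", "data": {"targets": [[0,0,-0.001,0,0,0,0],[0,0,-0.001,0,0,0,0],[0,0,0,0,0,0,0],[0,0,0,0,0,0,0]]}}

```text
time_s: 14.18
tcp_pos: [0.5512, 0.0476, 0.0778]
eef_rot: [179.8, -0.0, -79.8]
contact_force: [-7.7, -1.6, 2.3]
gripper_width: 0.0005
gripper_force: 3.8
```

```bash
python3 -c "
from h import *
st();strap('scene')"
```

```text
t14.18 jig tcp [-22.8 -28.6] z77.8 rot [ 1.7977e+02 -3.0000e-02 -7.9770e+01] F jig [-7.9 -0.2] fz2.3 w0.000
scene 97 q [-0.26  -0.025  0.099]
```

Request:
{"op": "apply_moves", "data": {"targets": [[0,0,-0.001,0,0,0,0],[0,0,-0.001,0,0,0,0],[0,0,0,0,0,0,0],[0,0,0,0,0,0,0]]}}

```text
time_s: 14.57
tcp_pos: [0.5522, 0.0477, 0.0775]
eef_rot: [179.7, -0.0, -79.8]
contact_force: [-10.4, -0.8, 2.9]
gripper_width: 0.0004
gripper_force: 5.0
```

```bash
python3 -c "
from h import *
st();strap('scene')"
```

```text
t14.57 jig tcp [-21.8 -28.7] z77.5 rot [ 1.7966e+02 -3.0000e-02 -7.9790e+01] F jig [-10.4   1. ] fz2.9 w0.000
scene 99 q [-0.263 -0.013  0.105]
```

Request:
{"op": "apply_moves", "data": {"targets": [[0,0,0.003,0,0,0,0],[0,0,0.005,0,0,0,0],[0,0,0.01,0,0,0,0],[0,0,0.02,0,0,0,0],[0,0,0.02,0,0,0,0],[0,0,0,-0.02,0,0,0],[0,0,0,-0.025,0,0,0],[0,0,0,-0.025,0,0,0],[0,0,0,-0.025,0,0,0],[0,0,0,-0.025,0,0,0],[0,0,0,0,0,0,0]]}}

```text
time_s: 15.53
tcp_pos: [0.501, 0.0393, 0.2042]
eef_rot: [-179.4, 0.1, -79.7]
contact_force: [1.4, -0.3, 0.2]
gripper_width: 0.0003
gripper_force: 0.0
```

Request:
{"op": "apply_moves", "data": {"targets": [[0,0,0,0,0,0,-0.0769],[0,0,0,0,0,0,-0.0769],[0,0,0,0,0,0,-0.0769],[0,0,0,0,0,0,-0.0769],[0,0,0,0,0,0,-0.0769],[0,0,0,0,0,0,-0.0769],[0,0,0,0,0,0,-0.0769],[0,0,0,0,0,0,-0.0769],[0,0,0,0,0,0,-0.0769],[0,0,0,0,0,0,-0.0769],[0,0,0,0,0,0,-0.0769],[0,0,0,0,0,0,-0.0769],[0,0,0,0,0,0,-0.0769],[0,0,0,0,0,0,0],[0,0,0,0,0,0,0]]}}

```text
time_s: 16.78
tcp_pos: [0.4982, 0.0385, 0.1988]
eef_rot: [-180.0, -0.1, 10.0]
contact_force: [0.0, 0.3, 0.6]
gripper_width: 0.0003
gripper_force: 0.0
```

```bash
python3 - <<'E'
from h import *
q=st();print(q["joints"].round(1))
ds=strap('scene');dt=strap('top')
o=[cv2.resize(d["frame"][a:a+120,b:b+130,::-1],(400,370),interpolation=cv2.INTER_CUBIC) for d,a,b in((dt,165,220),(ds,165,205))]
cv2.imwrite("pics/s4.png",np.hstack(o))
for d in(ds,dt):
    P=cloud(d).reshape(-1,3);P=P[np.isfinite(P[:,0])];j=(P[:,:2]-J0)@RJ*1000
    m=(P[:,2]>.13)&(P[:,2]<.172)&(j[:,0]>0)&(j[:,0]<50)&(abs(j[:,1]-75)<20)
    if m.sum()>10:print("lever",m.sum(),np.percentile(np.c_[j[m],P[m,2]*1000],[2,50,98],axis=0).round(1).tolist())
E
```

```text
t16.78 jig tcp [-76.5 -28.2] z198.8 rot [-1.7998e+02 -8.0000e-02  1.0020e+01] F jig [0.1 0.3] fz0.6 w0.000
[ 27.    6.1 -25.    0.  -58.9  73. ]
scene 156 q [-0.09  -0.006  0.1  ]Traceback (most recent call last):
  File "<stdin>", line 3, in <module>
  File "h.py", line 24, in strap
    q=j[m];r=np.hypot(q[:,0],q[:,1]-75);q=q[(r>85)&(r<135)];print(n,len(q),"q",np.percentile(np.arctan2(q[:,0],75-q[:,1]),[10,50,90]).round(3));return d
                                                                               ~~~~~~~~~~~~~^^^^^^^^^^^^^^^^^^^^^^^^^^^^^^^^^^^^^^^^^
    return _quantile_unchecked(
        a, q, axis, out, overwrite_input, method, keepdims, weights)
    return _ureduce(a,
                    func=_quantile_ureduce_func,
    ...<5 lines>...
                    overwrite_input=overwrite_input,
                    method=method)
    r = func(a, **kwargs)
    result = _quantile(arr,
                       quantiles=q,
    ...<2 lines>...
                       out=out,
                       weights=wgt)
    slices_having_nans = np.isnan(arr[-1, ...])
                                  ~~~^^^^^^^^^
IndexError: index -1 is out of bounds for axis 0 with size 0
```

```bash
python3 - <<'E'
from h import *
ds=strap('scene')
cv2.imwrite("pics/s4.png",cv2.resize(ds["frame"][165:265,235:335,::-1],(600,600),interpolation=cv2.INTER_CUBIC))
P=cloud(ds).reshape(-1,3);P=P[np.isfinite(P[:,0])];j=(P[:,:2]-J0)@RJ*1000
m=(P[:,2]>.13)&(P[:,2]<.172)&(j[:,0]>0)&(j[:,0]<50)&(abs(j[:,1]-75)<20)
print("lever",m.sum(),np.percentile(np.c_[j[m],P[m,2]*1000],[2,50,98],axis=0).round(1).tolist())
E
```

```text
scene 154 q [-0.084 -0.001  0.106]
lever 131 [[11.8, 65.7, 131.5], [20.9, 72.8, 147.4], [30.1, 82.4, 164.3]]
```

View pics/s4.png

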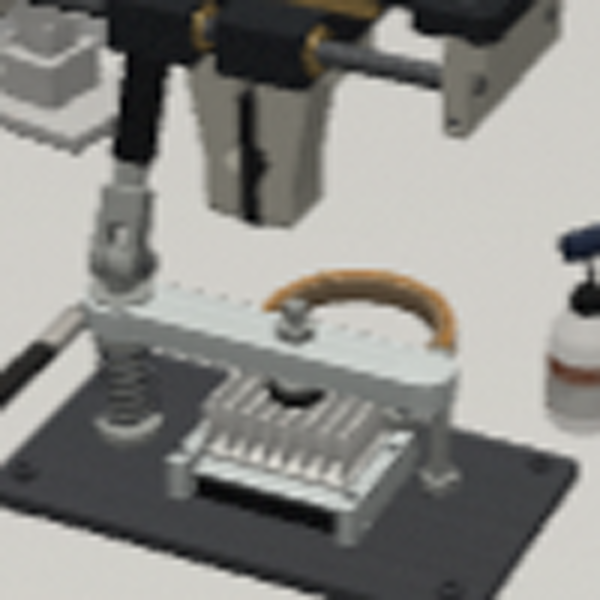

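The picture shows the strap lying across the heat sink and meeting the stop post at (430,400), with the foot over the fins and the lever still up. Next is the lever.

Request:
{"op": "apply_moves", "data": {"targets": [[0,0.012,-0.021,0,0,0,0],[0,0.012,-0.021,0,0,0,0],[0,0.012,-0.021,0,0,0,0],[0,0.012,-0.02,0,0,0,0],[0,0.012,-0.02,0,0,0,0],[0,0,0,0,0,0,0],[0,0,0,0.015,0,0,0],[0,0,0,0.015,0,0,0],[0,0,0,0,0,0,0],[0,0,0,0,0,0,0]]}}

```text
time_s: 17.77
tcp_pos: [0.5383, 0.1499, 0.1681]
eef_rot: [179.9, 0.1, 10.2]
contact_force: [0.3, -0.3, 1.1]
gripper_width: 0.0006
gripper_force: 0.0
```

```bash
python3 - <<'E'
from h import *
s=st();p=np.r_[w2j(s["tcp_pos"]),s["tcp_pos"][2]*1000]
ths=np.radians(np.r_[np.arange(20,91,5)]);rs=np.linspace(60,72,len(ths))
for t,r in zip(ths,rs):
    E=np.array([r*np.sin(t)-5.5*np.cos(t),90.6+r*np.cos(t)+5.5*np.sin(t)])
    C=np.array([E[0]-9.5,75,E[1]+19]);d=C-p
    print(round(np.degrees(t)),C.round(1),"dx %.4f dy %.4f dz %.4f"%(d[0]/1000,-d[1]/1000,-d[2]/1000));p=C
E
```

```text
t17.77 jig tcp [-17.3  74.3] z168.1 rot [1.7995e+02 9.0000e-02 1.0160e+01] F jig [ 0.2 -0.3] fz1.1 w0.001
20 [  5.9  75.  167.9] dx 0.0231 dy -0.0007 dz 0.0003
25 [ 11.2  75.  167.1] dx 0.0054 dy -0.0000 dz 0.0008
30 [ 16.6  75.  165.8] dx 0.0054 dy -0.0000 dz 0.0013
35 [ 21.9  75.  164. ] dx 0.0053 dy -0.0000 dz 0.0018
40 [ 27.1  75.  161.7] dx 0.0052 dy -0.0000 dz 0.0023
45 [ 32.1  75.  158.9] dx 0.0050 dy -0.0000 dz 0.0028
50 [ 36.9  75.  155.7] dx 0.0048 dy -0.0000 dz 0.0033
55 [ 41.4  75.  152. ] dx 0.0045 dy -0.0000 dz 0.0037
60 [ 45.6  75.  147.8] dx 0.0042 dy -0.0000 dz 0.0042
65 [ 49.5  75.  143.2] dx 0.0039 dy -0.0000 dz 0.0046
70 [ 53.1  75.  138.2] dx 0.0035 dy -0.0000 dz 0.0050
75 [ 56.1  75.  132.9] dx 0.0031 dy -0.0000 dz 0.0053
80 [ 58.8  75.  127.2] dx 0.0026 dy -0.0000 dz 0.0057
85 [ 60.9  75.  121.3] dx 0.0021 dy -0.0000 dz 0.0059
90 [ 62.5  75.  115.1] dx 0.0016 dy -0.0000 dz 0.0062
```

Request:
{"op": "apply_moves", "data": {"targets": [[0,0.008,0,0,0,0,0],[0,0.008,-0.001,0,0,0,0],[0,0.007,0,0,0,0,0],[0,0.0054,0,0.001,0,0,0],[0,0.0054,0,0.001,0,0,0],[0,0.0053,0,0.002,0,0,0],[0,0.0052,0,0.002,0,0,0],[0,0.005,0,0.003,0,0,0],[0,0.0048,0,0.003,0,0,0],[0,0.0045,0,0.004,0,0,0],[0,0,0,0,0,0,0]]}}

```text
time_s: 18.68
tcp_pos: [0.597, 0.1617, 0.1515]
eef_rot: [180.0, 0.0, 10.2]
contact_force: [-1.0, -0.0, -0.1]
gripper_width: 0.0001
gripper_force: 0.1
```

```bash
python3 -c "
from h import *
st()"
```

```text
t18.68 jig tcp [42.6 75.6] z151.5 rot [1.7997e+02 2.0000e-02 1.0220e+01] F jig [-1.   0.1] fz-0.1 w0.000
```

Request:
{"op": "apply_moves", "data": {"targets": [[0,0.004,0,0.004,0,0,0],[0,0.004,0,0.0045,0,0,0],[0,0.0035,0,0.005,0,0,0],[0,0.003,0,0.0053,0,0,0],[0,0.0025,0,0.0055,0,0,0],[0,0.002,0,0.003,0,0,0],[0,0,0,0.003,0,0,0],[0,0.001,0,0.002,0,0,0],[0,0,0,0,0,0,0]]}}

```text
time_s: 19.43
tcp_pos: [0.6162, 0.1654, 0.1199]
eef_rot: [180.0, -0.0, 10.2]
contact_force: [0.1, 1.1, -0.4]
gripper_width: 0.0001
gripper_force: 0.0
```

```bash
python3 -c "
from h import *
st()"
```

```text
t19.43 jig tcp [62.1 75.8] z119.9 rot [ 1.800e+02 -1.000e-02  1.023e+01] F jig [0.3 1.1] fz-0.4 w0.000
```

```bash
python3 - <<'E'
from h import *
ds=strap('scene')
cv2.imwrite("pics/s5.png",cv2.resize(ds["frame"][165:265,235:335,::-1],(600,600),interpolation=cv2.INTER_CUBIC))
E
```

```text
scene 77 q [-0.073  0.018  0.102]
```

View pics/s5.png

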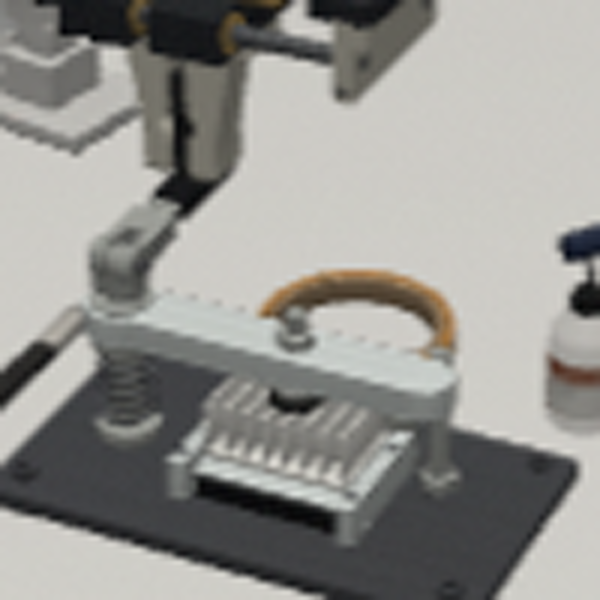

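The lever is well down, running from (120,250) to (200,190) under the fingers. I'll continue.

Request:
{"op": "apply_moves", "data": {"targets": [[0,0,0,0.002,0,0,0],[0,0,0,0.002,0,0,0],[0,0,0,0.001,0,0,0],[0,0,0,0,0,0,0]]}}

```text
time_s: 19.82
tcp_pos: [0.6167, 0.1656, 0.1163]
eef_rot: [-180.0, -0.1, 10.3]
contact_force: [-0.5, -0.4, 4.6]
gripper_width: 0.0006
gripper_force: 2.7
```

Request:
{"op": "apply_moves", "data": {"targets": [[0,0,0,0.001,0,0,0],[0,0,0,0.001,0,0,0],[0,0,0,0,0,0,0]]}}

```text
time_s: 20.07
tcp_pos: [0.6168, 0.1656, 0.116]
eef_rot: [-180.0, -0.2, 10.3]
contact_force: [-5.1, -1.3, 15.9]
gripper_width: 0.0003
gripper_force: 8.4
```

Request:
{"op": "apply_moves", "data": {"targets": [[0,0,0,0.001,0,0,0],[0,0,0,0.001,0,0,0],[0,0,0,0,0,0,0]]}}

```text
time_s: 20.32
tcp_pos: [0.6169, 0.1656, 0.1157]
eef_rot: [180.0, -0.2, 10.3]
contact_force: [-10.1, -1.3, 28.7]
gripper_width: 0.0003
gripper_force: 14.1
```

Request:
{"op": "apply_moves", "data": {"targets": [[0,0,0,-0.002,0,0,0],[0,0,0,-0.004,0,0,0],[0,0,0,-0.01,0,0,0],[0,0,0,-0.02,0,0,0],[0,-0.01,0,-0.025,0,0,0],[0,-0.03,0,-0.02,0,0,0],[0,-0.035,0,-0.01,0,0,0],[0,-0.035,0,0,0,0,0],[0,-0.035,0,0,0,0,0],[0,0,0,0,0,0,0],[0,0,0,0,0,0,0]]}}

```text
time_s: 21.23
tcp_pos: [0.472, 0.1393, 0.2033]
eef_rot: [-179.9, -0.1, 10.3]
contact_force: [0.9, 0.7, 0.9]
gripper_width: 0.0005
gripper_force: 0.0
```

```bash
python3 - <<'E'
from h import *
st();ds=strap('scene')
cv2.imwrite("pics/s6.png",cv2.resize(ds["frame"][165:285,205:335,::-1],(650,600),interpolation=cv2.INTER_CUBIC))
P=cloud(ds).reshape(-1,3);P=P[np.isfinite(P[:,0])];j=(P[:,:2]-J0)@RJ*1000
m=(P[:,2]>.085)&(P[:,2]<.11)&(j[:,0]>40)&(j[:,0]<95)&(abs(j[:,1]-75)<14)
q=np.c_[j[m],P[m,2]*1000];print(m.sum(),np.percentile(q,[5,50,95],axis=0).round(1).tolist());t=q[q[:,2]>90];print("slope",np.polyfit(t[:,0],t[:,2],1))
m=(P[:,2]>.04)&(P[:,2]<.054)&(abs(j[:,1])<30)&(j[:,0]>-40)&(j[:,0]<40);print("sink",np.percentile(j[m,0],[2,50,98]).round(1),np.percentile(P[m,2],[50,90]).round(4))
E
```

```text
t21.23 jig tcp [-84.5  75.6] z203.3 rot [-1.7995e+02 -7.0000e-02  1.0290e+01] F jig [1.  0.6] fz0.9 w0.001
scene 67 q [-0.086  0.006  0.106]
96 [[41.3, 66.0, 88.1], [61.2, 71.2, 95.5], [81.3, 81.5, 97.9]]
slope [-1.21485261e-03  9.53640241e+01]
sink [-19.1  -6.6   8.8] [0.0456 0.05  ]
```

View pics/s6.png

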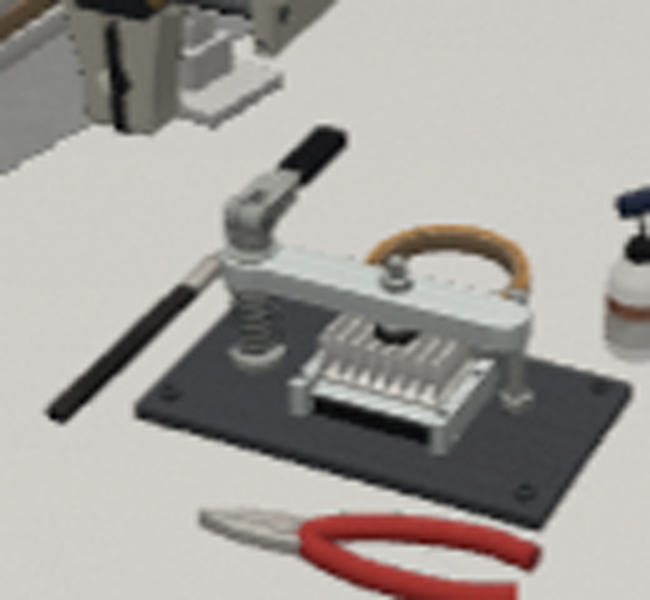

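The picture shows the lever handle level (slope 0.00, top at z ≈ 95.5) from (230,215) to (340,140). The strap sits at its stop post (520,320) with the foot pressing on the flush heat sink, and the tools lie undisturbed.

```bash
python3 -c "
from plant import close_job
print(close_job())"
```

```text
the job is handed in; nothing more can be done
None
```

The job is handed in at about 21 s: the heat sink is flush against its end stop, the strap is at its stop, the cam lever is fully down with the foot on the heat sink, and the tools in view of the last picture had not moved; the hardest push was about 30 N at the lever's stop.

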